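# Pin the sliding block into its clevis bracket

## Task

Slide the aluminium block along its guide rail, gently, until it butts up against the ears of the blue bracket. Then take the red-handled locking pin from its wooden stand and push it down through upper ear, tongue and lower ear until its collar sits on the upper ear; let go and leave it there. Do not ram the block, and leave the glue bottle, the jar and the roll of tape where they are.

Things in the scene. Friction and masses are not known exactly. Their poses are not given: they have to be found in the camera images.
- rail: Fixed aluminium base plate, 100 x 290 x 12 mm, with two dark guide strips (tops 22 mm above the bench, 51.5 mm apart inside) along its y axis. Origin: centre of its underside; z up; y runs along the rail towards the blue bracket. The bracket, clamped on it at x = 0, is rigid; its place along the rail varies by 50 mm and is not reported: slide the block until it touches.
- bracket_zone (a point): Point on the rail's middle line at y = 40 mm, bench height + 62 mm (top of the upper ear). The bracket ears' flat front ends lie somewhere from 25 mm before to 25 mm beyond it. Ears: 44 mm wide, one above the other, 22 to 34 and 50 to 62 mm above the bench, each with a vertical 14 mm chamfered hole 18 mm beyond its front end. Behind them a wall; its screw head reaches 68 mm.
- block: Loose aluminium block, 50 (x) x 90 (y) x 46 mm, 0.35 to 0.7 kg, sliding between the strips (0.75 mm play a side), top 58 mm above the bench. Origin: centre of underside; +y to the bracket; its -y face may be pushed. Starts 20 to 95 mm short. When its +y face meets the ears' ends, the three holes line up. Sliding takes 2 to 5 N; over 45 N between it and rail or bracket is ramming.
- block_hole (a point): Centre of the top mouth of the vertical 14 mm hole in the block's steel tongue, 18 mm beyond the block's +y face (63 mm from its origin), 47 mm above the bench; axes as the block's. The tongue (36 wide, 34 long, 10 mm thick, 37 to 47 mm above the bench) goes between the ears with 3 mm above and below.
- pin: Loose locking pin, 88 mm long, 80 g, upright in the stand. Origin: centre of the tip (lower end); z up to the handle. Steel shank 12 mm thick, 44 mm long (tip chamfered to 8 mm); dark collar 24 mm wide at 44 to 48 mm; round red handle 17 mm thick at 48 to 88 mm (grasp here). Fully home, the collar rests on the upper ear, the tip 18 mm above the bench.
- stand: Fixed wooden stand, 56 x 56 x 50 mm, with a 15 mm vertical through hole in the middle; the pin hangs in it by its collar, tip 6 mm above the bench. To the left or to the right of the rail. Origin: centre of its underside.
- glue_bottle: Bystander: white glue bottle, 43 mm thick, 106 mm high, upright on the other side of the rail. Origin: centre of its underside.
- jar_0: Bystander: glass jar with dark lid, 56 mm thick, 76 mm high, behind the rail. Origin: centre of its underside.
- tape_small: Bystander: flat roll of blue tape, 60 mm wide, 19 mm high, behind the rail to the right. Origin: centre of its underside.

How it is judged:
By the outcome, as a careful person would: the job done as asked, in the order asked, and still so for the second after the job is handed in, with the robot touching nothing.
It also fails if it takes over 58 s, if anything falls off the work surface, if the arm or the gripper's body presses on something with over 40 N, if the wrist force passes 120 N, or if a joint passes its speed limit or range.

## Robot

A 6-joint arm with a two-finger parallel gripper is mounted at the origin on a cart in front of the work surface, level with it; the furniture and walls round the work are solid. World frame = base frame: x ahead of the robot, y to its left, z up, the work surface at z = 0. Lengths are in m, angles in rad, forces in N, time in s.
With the tool pointing down it reaches from about 0.3 to 0.775 m from the base axis. Payload 14.6 kg.
Tool frame: the origin (TCP) lies between the finger pads; the fingertips stand 19 mm ahead of it and the grasp point (between the pads) is the TCP; z points along the fingers, y is the line along which they close (so a half turn about z gives the same grasp; the last joint's range is limited). The gripper opens to 85 mm and grips with 20 to 120 N. Pads are 22 mm wide; open, the fingers measure 114 mm over their backs; the gripper's body (76 mm by 85 mm) begins 54 mm behind the grasp point. The pads swing forward as they close: fully open they stand 13 mm farther back than shut.
Start: joints at [1.052, 0.3, 1.521, -0, 1.321, -0.067], TCP at [0.24, 0.495, 0.25] pointing down, gripper open.
Joint ranges: [-3.03, 3.03], [-0.79, 2.21], [0.23, 2.52], [-1.04, 4.18], [0, 3.07], [-2.55, 2.55]. Speed limits (rad/s): [2.22, 2.22, 2.57, 3.14, 3.14, 3.14].

## Interface

Orientations are given as a unit quaternion [w, x, y, z].
In Python, from bench import ctrl gives the robot as it stands.
- The arm moves only by the tool apply_moves, never from a script. Its arguments are lists of equal length, an entry for each row: "xyz": the shift along the tool's x, y, z in units of 25 cm (1.0 is 25 cm), a list of three; "rot": the turn, a rotation vector about the tool's x, y, z in units of pi/2 rad (1.0 is pi/2 rad), a list of three; "claw": the finger opening in mm, from 0 to 85.4. In form: {"xyz": [[tx, ty, tz], ...], "rot": [[ax, ay, az], ...], "claw": [claw, ...]}. A call has exactly 8 rows; each row is the pose to reach, as a shift and turn from the pose commanded when the call began, along the tool's axes at that moment; what a row does not reach only later rows make up. A row lasts 1/12 s, in which the tool goes at most 41.7 mm and 7.16 degrees, less where a joint would pass 70% of its speed; a pose out of reach is approached as far as the arm can. A call with a number of a shift or a turn outside -1 to 1 is refused whole. A call with a gripper value outside its range is refused whole. The fingers move at their own pace and stop on an object; "newtons" is the grip in N (left out, the last holds). Time passes only in rows, so rows that repeat a pose let the fingers close, or fill a call up. It gives the time, the measured TCP pose, the force, the opening and the grip force at its end, in the units of the state.
- ctrl.sense(): the state, without advancing time (a new reading comes with each control period).
- ctrl.snapshot(name): name is "side" or "top"; returns a dict with "frame" (400x640x3 uint8, blue, green, red), "z_map" (400x640 float32, m along the optical axis (not along the pixel's ray), 0 where there is no reading), "intrinsics" (3x3 intrinsics, pixels), "distortion" ([k1, k2, p1, p2, k3] as OpenCV has them; the pictures are not rectified), "rvec" (rotation vector, rad) and "tvec" (3), from world to camera coordinates, as OpenCV has them. Camera axes: x right, y down, z forward; pixel columns grow to the right and rows downward; lengths in m; the calibration is good to about 2 mm. A picture is of the moment at which its call begins.
- ctrl.close_job(): hands the job in; it is judged then, once.
The state is a dict: "time_s": time; "q": joint angles; "qvel": joint speeds; "joint_efforts": joint torques, N m; "tcp_pos": TCP position; "ee_rot": TCP orientation; "force": force on the tool from outside, world axes, zero at the start; "wrist_torque": the same for the moment, N m; "gripper_width": finger opening in m; "grip_force": force on a finger pad.
Only numpy, scipy, OpenCV 4.12 (cv2) and the standard library are available. Lean on these libraries where they do the work, as an engineer would, in place of code of your own. Each camera call takes 0.05 s, during which the arm holds its last target. There are 200 camera calls.

## Working session

There is one attempt and no reset: what is moved stays moved. The work goes in short steps, Python scripts to look and compute and a tool call to move; the robot and the scene stay as the last step left them, time stands still between calls to the robot, and variables do not carry over. Pictures are saved under pics/ and viewed, at most 10 in all, crops included, and the job is handed in when it is done.

Besides the shell and the picture viewer there is one more tool, called as name(argument=value, ...) on one line, values as JSON. apply_moves: Moves the arm, as the interface text tells. Shifts and turns lie within -1 to 1; 1 stands for 25 cm of shift or pi/2 rad of turn. Its arguments: {"type":"object","properties":{"xyz":{"type":"array"},"rot":{"type":"array"},"claw":{"type":"array"},"newtons":{"type":"number"}},"required":["xyz","rot","claw"]}

```bash
mkdir -p pics; ls; cat > h.py <<'E'
import numpy as np, cv2
from bench import ctrl
def snap(n):
    s=ctrl.snapshot(n)
    s['R']=cv2.Rodrigues(np.array(s['rvec'],float))[0]; s['t']=np.array(s['tvec'],float).ravel()
    s['K']=np.array(s['intrinsics'],float); s['D']=np.array(s['distortion'],float)
    return s
def ray(s,uv):
    p=cv2.undistortPoints(np.array(uv,float).reshape(-1,1,2),s['K'],s['D']).reshape(-1,2)
    d=np.c_[p,np.ones(len(p))]@s['R']; return -s['R'].T@s['t'],d
def onz(s,uv,z):
    c,d=ray(s,uv); return c+d*((z-c[2])/d[:,2])[:,None]
def cloud(s):
    v,u=np.mgrid[0:400,0:640]; uv=np.c_[u.ravel(),v.ravel()]
    c,d=ray(s,uv); z=s['z_map'].ravel()[:,None]
    P=c+d*z; P[z[:,0]==0]=np.nan
    return P.reshape(400,640,3)
def proj(s,P): return cv2.projectPoints(np.array(P,float).reshape(-1,1,3),np.array(s['rvec'],float),s['t'],s['K'],s['D'])[0].reshape(-1,2)
E
python3 - <<'E'
from h import *
for n in('top','side'):
    s=snap(n); cv2.imwrite(f'pics/{n}0.png',s['frame']); print(n,-s['R'].T@s['t'],s['R'][2])
print(ctrl.sense())
E
```

```text
pics
top [ 0.33320882 -0.01010199  1.36774901] [ 0.20985227  0.01641838 -0.97759525]
side [ 0.17633303 -0.81009761  0.68800723] [ 0.38679947  0.72986095 -0.56363921]
{'time_s': 0.1, 'q': array([ 1.05242559e+00,  3.00448265e-01,  1.52153727e+00,  4.31102303e-05,
        1.32069517e+00, -6.65906266e-02]), 'qvel': array([ 0.00032557, -0.00031305, -0.00173543, -0.00041172,  0.00156247,
       -0.00021873]), 'joint_efforts': array([ 4.63964425e-04, -5.44378066e+01, -3.62371981e+01, -8.90913361e-05,
        2.97191247e-03, -6.86510646e-06]), 'tcp_pos': array([0.24000554, 0.49465567, 0.24975236]), 'ee_rot': array([-1.76851977e-04,  2.23979072e-01,  9.74593802e-01, -5.14898136e-04]), 'force': array([-0.62694361, -0.54464687, -0.66089233]), 'wrist_torque': array([-0.01112879, -0.02879955, -0.00779867]), 'grip_force': 0.0, 'gripper_width': 0.08541365707192519}
```

View pics/top0.png

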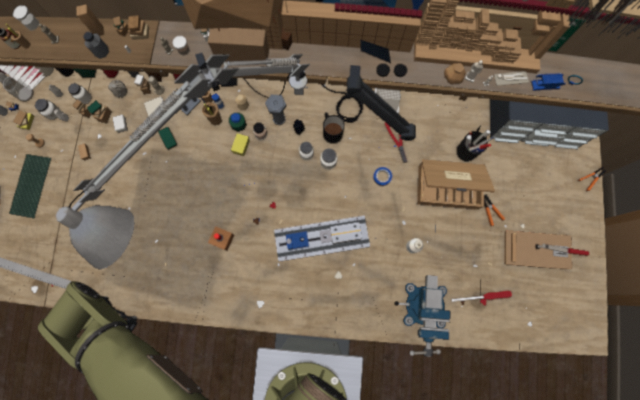

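View pics/side0.png

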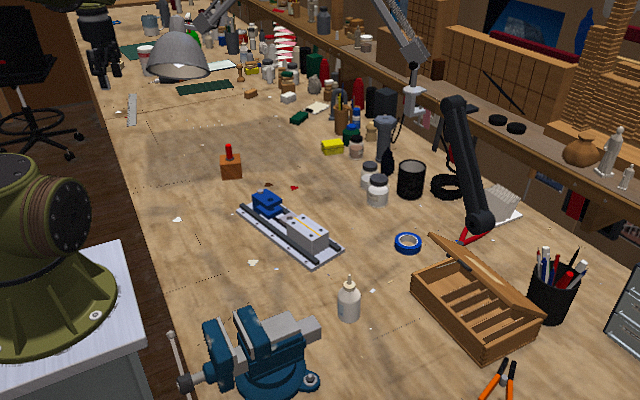

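The top view shows the rail at about (322,238), with the bracket at its left end (297,240) and the block to the right. The stand with the pin is at (221,239) and the glue bottle at (416,244). In the side view the pin is at (229,152) and the block at (305,235).

```bash
cat > m1.py <<'E'
from h import *
for n,roi in(('top',(205,215,375,265)),('side',(215,140,350,275))):
    s=snap(n); P=cloud(s); x0,y0,x1,y1=roi
    M=np.zeros((400,640),bool); M[y0:y1,x0:x1]=1
    hsv=cv2.cvtColor(s['frame'],cv2.COLOR_BGR2HSV); h,S,v=cv2.split(hsv)
    red=M&((h<6)|(h>174))&(S>170)&(v>90); blue=M&(h>100)&(h<125)&(S>130)
    lab=cv2.connectedComponentsWithStats(red.astype(np.uint8)); 
    for st,c in zip(lab[2][1:],lab[3][1:]):
        if st[4]>8: print(n,'red',st,c, 'onz.07',onz(s,[c],.07)[0].round(4), onz(s,[c],.088+.006)[0].round(4))
    print(n,'blue med',np.nanmedian(P[blue],0).round(4),blue.sum())
    Z=P[...,2]
    rail=M&(Z>.007)&(P[...,1]<.19)
    pts=P[rail&(Z<.075)][:,:2]; r=cv2.minAreaRect((pts*1000).astype(np.float32)); print('rail rect',r,len(pts))
    blk=M&(Z>.052)&(Z<.063)&~blue&(S<90)&(P[...,1]<.19); b=P[blk]; print('blk',cv2.minAreaRect((b[:,:2]*1000).astype(np.float32)),np.median(b,0).round(4),len(b))
    st=M&(Z>.04)&(Z<.056)&~red&(P[...,1]>.17); b=P[st]; print('stand',cv2.minAreaRect((b[:,:2]*1000).astype(np.float32)),len(b))
    c=s['frame'][y0:y1,x0:x1]; cv2.imwrite(f'pics/{n}c.png',cv2.resize(c,None,fx=4.4,fy=4.4,interpolation=cv2.INTER_CUBIC))
E
python3 m1.py
```

```text
top red [214 233   6   6  29] [216.4137931  235.72413793] onz.07 [0.4729 0.3112 0.07  ] [0.4703 0.3053 0.094 ]
top blue med [0.4845 0.067  0.0622] 241
rail rect ((496.6788024902344, 8.140380859375), (154.7670135498047, 359.4463195800781), 5.050327301025391) 2941
blk ((502.54718017578125, -10.239151000976562), (50.19581604003906, 228.19659423828125), 13.464475631713867) [ 0.5178 -0.0764  0.0585] 483
stand ((470.2426452636719, 306.8530578613281), (58.35910415649414, 53.61651611328125), 74.01619720458984) 261
side red [225 144   7  15  65] [228.06153846 150.6       ] onz.07 [0.4706 0.3145 0.07  ] [0.4591 0.2708 0.094 ]
side red [291 186   7   4  21] [293.47619048 187.47619048] onz.07 [0.5509 0.06   0.07  ] [0.5363 0.0262 0.094 ]
side blue med [0.4765 0.0557 0.0546] 632
rail rect ((498.84765625, -7.0532379150390625), (103.83522033691406, 295.3174743652344), 14.43082046508789) 3801
blk ((499.5246887207031, -12.519683837890625), (53.53336715698242, 231.2079315185547), 14.997334480285645) [ 0.5156 -0.0813  0.0571] 621
stand ((467.92047119140625, 303.9515686035156), (61.907371520996094, 55.274024963378906), 73.47029113769531) 233
```

View pics/topc.png

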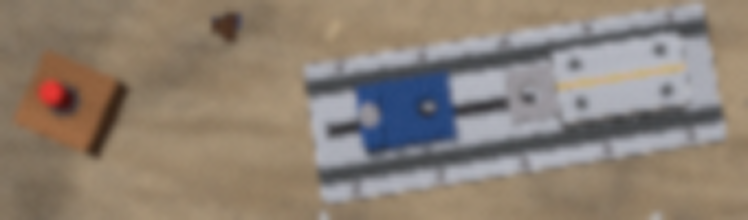

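View pics/sidec.png

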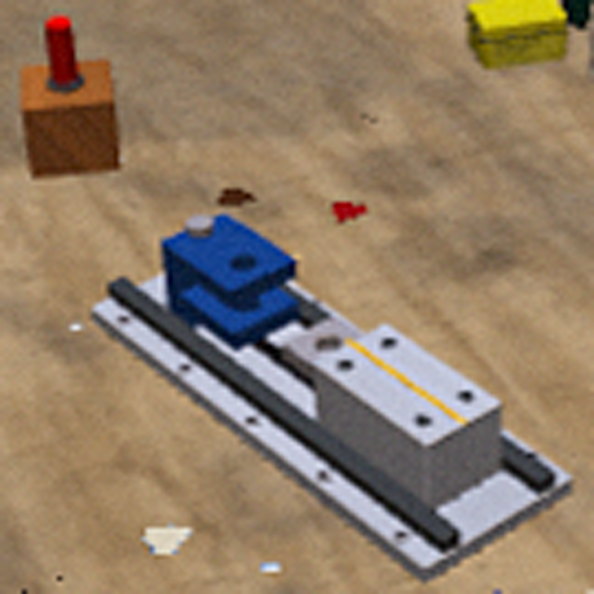

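The top crop shows the bracket hole at about (428,108), the tongue hole at (529,97) and the rail corners. The side crop shows the bracket hole at (243,263) and the tongue hole at (328,343), with a clear gap between the block and the ears.

```bash
cat > m2.py <<'E'
from h import *
T=snap('top');S=snap('side')
t=lambda L:np.array(L)/4.4+[205,215]-.4
u=lambda L:np.array(L)/4.4+[215,140]-.4
def tri(a,b):
    c1,d1=ray(T,[a]);c2,d2=ray(S,[b]); d1=d1[0];d2=d2[0]
    k=np.linalg.lstsq(np.c_[d1,-d2],c2-c1,rcond=None)[0]; p=c1+d1*k[0];q=c2+d2*k[1]; return ((p+q)/2).round(4),(p-q).round(4)
C=onz(T,t([(305,68),(705,5),(722,137),(322,202)]),.012); print('top corners',C.round(4))
c=C.mean(0);d=(C[0]+C[3]-C[1]-C[2])/2; print(c,np.linalg.norm(d),'ang of +y',np.degrees(np.arctan2(d[1],d[0])))
C=onz(S,u([(93,312),(425,568),(570,480)]),.012); print('side corners',C.round(4), (C[0]+C[2])/2, np.linalg.norm(C[0]-C[1]), np.degrees(np.arctan2(*(C[0]-C[1])[[1,0]])))
for nm,a,b,z in(('brk hole',(428,108),(243,263),.062),('tongue',(529,97),(328,343),.047),('pin top',(50,90),(60,24),.094)):
    print(nm,onz(T,t([a]),z)[0].round(4),onz(S,u([b]),z)[0].round(4),tri(t([a])[0],u([b])[0]))
# block -y top edge corners
print('block -y corners',onz(T,t([(683,33),(694,103)]),.058).round(4),onz(S,u([(428,443),(500,402)]),.058).round(4))
E
python3 m2.py
```

```text
top corners [[ 0.5131  0.1464  0.012 ]
 [ 0.5834 -0.1358  0.012 ]
 [ 0.4894 -0.1541  0.012 ]
 [ 0.4193  0.1243  0.012 ]]
[ 0.50130437 -0.00479276  0.012     ] 0.28894880953681534 ang of +y 104.05752372912885
side corners [[ 0.4168  0.1152  0.012 ]
 [ 0.4875 -0.1592  0.012 ]
 [ 0.5805 -0.1368  0.012 ]] [ 0.49860497 -0.01079226  0.012     ] 0.28338913562773976 104.46290439228481
brk hole [0.4863 0.0536 0.062 ] [0.4847 0.0512 0.062 ] (array([0.4861, 0.0538, 0.0601]), array([ 0.0008, -0.0002,  0.0001]))
tongue [ 0.5018 -0.0149  0.047 ] [ 0.5029 -0.0174  0.047 ] (array([ 0.5029, -0.0151,  0.0453]), array([-0.0018,  0.0005, -0.0002]))
pin top [0.4722 0.3069 0.094 ] [0.4695 0.3006 0.094 ] (array([0.4721, 0.308 , 0.09  ]), array([ 0.0012, -0.0003,  0.0001]))
block -y corners [[ 0.5539 -0.1176  0.058 ]
 [ 0.5059 -0.1284  0.058 ]] [[ 0.5065 -0.1268  0.058 ]
 [ 0.5519 -0.1156  0.058 ]]
```

apply_moves(xyz=[[-0.89,-0.733,0],[-0.89,-0.733,0],[-0.89,-0.733,0],[-0.89,-0.733,0],[-0.89,-0.733,0],[-0.89,-0.733,0],[-0.89,-0.733,0],[-0.89,-0.733,0]], rot=[[0,0,0.553],[0,0,0.553],[0,0,0.553],[0,0,0.553],[0,0,0.553],[0,0,0.553],[0,0,0.553],[0,0,0.553]], claw=[0,0,0,0,0,0,0,0])

```text
time_s: 0.97
tcp_pos: [0.3622, 0.2283, 0.2505]
ee_rot: [0.001, 0.618, 0.786, -0.0]
force: [-0.5, 0.8, -0.7]
gripper_width: -0.0001
grip_force: 0.0
```

```bash
cat >> h.py <<'E'
from scipy.spatial.transform import Rotation as Ro
def go(x,y,z,head=None):
    s=ctrl.sense(); q=np.array(s['ee_rot']); R=Ro.from_quat(q[[1,2,3,0]]); p=np.array(s['tcp_pos'])
    hx=np.degrees(np.arctan2(R.as_matrix()[1,0],R.as_matrix()[0,0]))
    if head is None: head=hx
    a=np.radians(head); G=np.array([[np.cos(a),np.sin(a),0],[np.sin(a),-np.cos(a),0],[0,0,-1]]).reshape(3,3)
    print('t',round(s['time_s'],2),'p',p.round(4),'head',hx.round(2),'F',np.round(s['force'],1),'w',round(s['gripper_width'],4),'g',round(s['grip_force'],1))
    print('xyz',(R.inv().apply(np.array([x,y,z])-p)/.25).round(3),'rot',((R.inv()*Ro.from_matrix(G)).as_rotvec()/(np.pi/2)).round(4))
E
python3 -c "
from h import *
go(.5396,-.161,.12,104.3)"
```

```text
t 0.97 p [0.3622 0.2283 0.2505] head 103.63 F [-0.5  0.8 -0.7] w -0.0001 g 0.0
xyz [-1.68   0.322  0.524] rot [ 0.0004  0.0006 -0.0075]
```

apply_moves(xyz=[[-0.84,0.161,0.1],[-0.84,0.161,0.1],[-0.84,0.161,0.1],[-0.84,0.161,0.1],[-0.84,0.161,0.1],[-0.84,0.161,0.1],[-0.84,0.161,0.1],[-0.84,0.161,0.1]], rot=[[0,0,0],[0,0,0],[0,0,0],[0,0,0],[0,0,0],[0,0,0],[0,0,0],[0,0,0]], claw=[0,0,0,0,0,0,0,0])

```text
time_s: 1.63
tcp_pos: [0.4512, 0.0395, 0.2252]
ee_rot: [-0.0, 0.614, 0.79, -0.0]
force: [-0.3, -0.2, 0.2]
gripper_width: -0.0
grip_force: 0.0
```

apply_moves(xyz=[[-0.84,0.161,0.1],[-0.84,0.161,0.1],[-0.84,0.161,0.1],[-0.84,0.161,0.1],[-0.84,0.161,0.424],[-0.84,0.161,0.424],[-0.84,0.161,0.424],[-0.84,0.161,0.424]], rot=[[0,0,0],[0,0,0],[0,0,0],[0,0,0],[0,0,0],[0,0,0],[0,0,0],[0,0,0]], claw=[0,0,0,0,0,0,0,0])

```text
time_s: 2.3
tcp_pos: [0.5414, -0.1532, 0.1158]
ee_rot: [-0.003, 0.613, 0.79, -0.001]
force: [0.1, 0.5, 0.1]
gripper_width: 0.0001
grip_force: 0.0
```

```bash
python3 - <<'E'
from h import *
go(.5396,-.161,.047,104.3)
s=snap('side'); cv2.imwrite('pics/s1.png',cv2.resize(s['frame'][150:310,220:440],None,fx=3,fy=3,interpolation=cv2.INTER_CUBIC))
E
```

```text
t 2.3 p [ 0.5414 -0.1532  0.1158] head 104.37 F [0.1 0.5 0.1] w 0.0001 g 0.0
xyz [-0.029 -0.013  0.275] rot [-0.0031 -0.0021  0.0008]
```

View pics/s1.png

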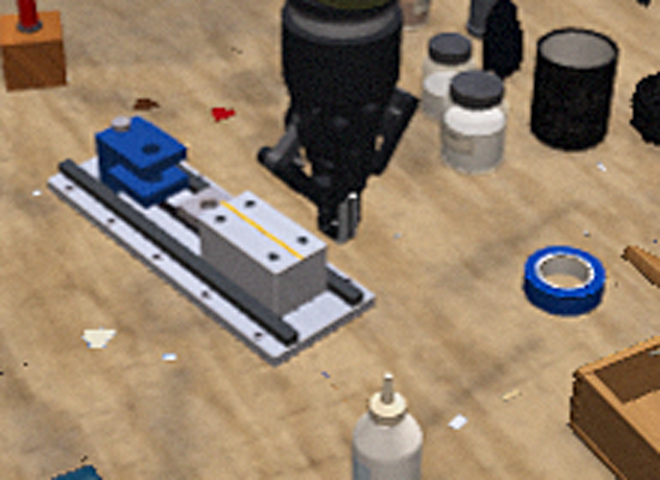

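The gripper, closed, is above and behind the block's -y end (tips at about (345,235) in the crop). It's clear of the bottle.

apply_moves(xyz=[[-0.03,-0.01,0.05],[-0.03,-0.01,0.12],[-0.03,-0.01,0.2],[-0.03,-0.01,0.28],[-0.03,-0.01,0.28],[-0.03,-0.01,0.28],[-0.03,-0.01,0.28],[-0.03,-0.01,0.28]], rot=[[0,0,0],[0,0,0],[0,0,0],[0,0,0],[0,0,0],[0,0,0],[0,0,0],[0,0,0]], claw=[0,0,0,0,0,0,0,0])

```text
time_s: 3.02
tcp_pos: [0.5426, -0.1621, 0.0511]
ee_rot: [0.001, 0.613, 0.79, 0.0]
force: [-0.4, -0.1, -0.2]
gripper_width: -0.0001
grip_force: 0.0
```

```bash
python3 - <<'E'
from h import *
a=np.radians(104.3); d=np.array([np.cos(a),np.sin(a)])
f=np.array([.5293,-.121])
t=f-.011*d; go(t[0],t[1],.047,104.3)
E
```

```text
t 3.02 p [ 0.5426 -0.1621  0.0511] head 104.37 F [-0.4 -0.1 -0.2] w -0.0001 g 0.0
xyz [ 0.128 -0.011  0.016] rot [0.0014 0.001  0.0007]
```

apply_moves(xyz=[[0.03,-0.01,0.016],[0.06,-0.01,0.016],[0.08,-0.01,0.016],[0.095,-0.01,0.016],[0.107,-0.01,0.016],[0.119,-0.01,0.016],[0.131,-0.01,0.016],[0.143,-0.01,0.016]], rot=[[0,0,0],[0,0,0],[0,0,0],[0,0,0],[0,0,0],[0,0,0],[0,0,0],[0,0,0]], claw=[0,0,0,0,0,0,0,0])

```text
time_s: 3.68
tcp_pos: [0.5306, -0.1281, 0.0454]
ee_rot: [0.0, 0.613, 0.79, -0.0]
force: [1.4, -3.2, 0.1]
gripper_width: 0.0001
grip_force: 1.6
```

apply_moves(xyz=[[0.012,0,0],[0.024,0,0],[0.036,0,0],[0.048,0,0],[0.06,0,0],[0.072,0,0],[0.084,0,0],[0.096,0,0]], rot=[[0,0,0],[0,0,0],[0,0,0],[0,0,0],[0,0,0],[0,0,0],[0,0,0],[0,0,0]], claw=[0,0,0,0,0,0,0,0])

```text
time_s: 4.35
tcp_pos: [0.5246, -0.1045, 0.0454]
ee_rot: [0.0, 0.613, 0.79, 0.0]
force: [1.3, -4.5, 1.7]
gripper_width: 0.0002
grip_force: 2.1
```

```bash
cat > m3.py <<'E'
from h import *
import sys
a=np.radians(104.3); d=np.array([np.cos(a),np.sin(a)]); p=np.array([np.sin(a),-np.cos(a)])
s=ctrl.sense(); r=np.array(s['tcp_pos'])[:2]-[.4858,.053]
print('along to bracket hole',r@d,'implied face->remaining (mm)',1000*(-(r@d)-.011-.108),'lat',r@p,'Fd',s['force'][:2]@d)
E
python3 m3.py; python3 -c "
from h import *
go(.5,0,.047,104.3)"
```

```text
along to bracket hole -0.1622381139994578 implied face->remaining (mm) 43.2381139994578 lat -0.0013603730155803267 Fd -4.6772381430569565
t 4.35 p [ 0.5246 -0.1045  0.0454] head 104.35 F [ 1.3 -4.5  1.7] w 0.0002 g 2.1
xyz [ 0.429  0.008 -0.007] rot [0.0001 0.0001 0.0005]
```

apply_moves(xyz=[[0.014,0,0],[0.029,0,0],[0.044,0,0],[0.059,0,0],[0.074,0,0],[0.089,0,0],[0.102,0,0],[0.112,0,0]], rot=[[0,0,0],[0,0,0],[0,0,0],[0,0,0],[0,0,0],[0,0,0],[0,0,0],[0,0,0]], claw=[0,0,0,0,0,0,0,0])

```text
time_s: 5.02
tcp_pos: [0.5176, -0.0773, 0.0454]
ee_rot: [0.0, 0.613, 0.79, 0.0]
force: [0.9, -5.9, 3.2]
gripper_width: 0.0001
grip_force: 2.5
```

```bash
python3 m3.py;python3 - <<'E'
from h import *
T=snap('top'); S=snap('side')
c=lambda s,x0,y0,x1,y1,f:cv2.resize(s['frame'][y0:y1,x0:x1],None,fx=f,fy=f,interpolation=cv2.INTER_CUBIC)
A=c(T,270,210,350,260,7);B=c(S,240,180,320,250,7)
cv2.imwrite('pics/near.png',np.vstack([cv2.resize(A,(560,250)) if 0 else A[:, :560][:300],B[:300]]))
E
```

```text
along to bracket hole -0.1341081795008082 implied face->remaining (mm) 15.1081795008082 lat -0.001394123469565925 Fd -5.9850743978139285
```

View pics/near.png

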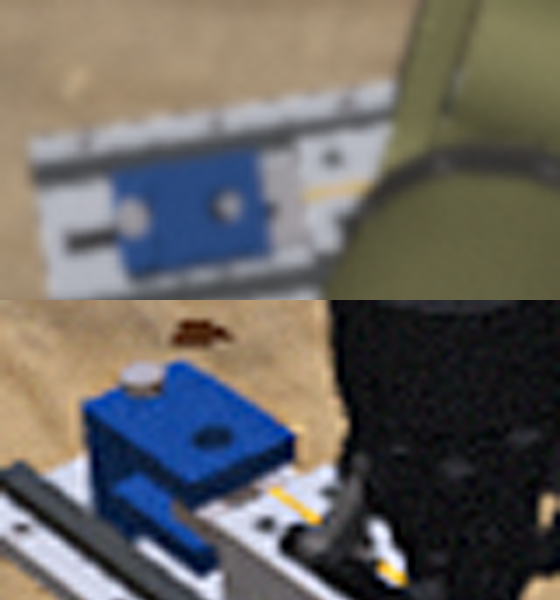

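The tongue is now under the upper ear. In the top crop the ear edge is at x≈268 and the block edge at x≈300, which is about a 14 mm gap. I'll slow down.

apply_moves(xyz=[[0.007,0,0],[0.014,0,0],[0.02,0,0],[0.026,0,0],[0.031,0,0],[0.036,0,0],[0.04,0,0],[0.043,0,0]], rot=[[0,0,0],[0,0,0],[0,0,0],[0,0,0],[0,0,0],[0,0,0],[0,0,0],[0,0,0]], claw=[0,0,0,0,0,0,0,0])

```text
time_s: 5.78
tcp_pos: [0.5148, -0.0671, 0.0452]
ee_rot: [-0.0, 0.613, 0.79, -0.0]
force: [1.0, -1.5, -1.1]
gripper_width: -0.0002
grip_force: 1.2
```

apply_moves(xyz=[[0.0025,0,0],[0.005,0,0],[0.0075,0,0],[0.01,0,0],[0.01,0,0],[0.01,0,0],[0.01,0,0],[0.01,0,0]], rot=[[0,0,0],[0,0,0],[0,0,0],[0,0,0],[0,0,0],[0,0,0],[0,0,0],[0,0,0]], claw=[0,0,0,0,0,0,0,0])

```text
time_s: 6.45
tcp_pos: [0.5143, -0.0647, 0.0453]
ee_rot: [-0.0, 0.613, 0.79, 0.0]
force: [0.1, 0.2, -0.3]
gripper_width: -0.0004
grip_force: 0.0
```

```bash
python3 m3.py
```

```text
along to bracket hole -0.12110037487505639 implied face->remaining (mm) 2.1003748750563904 lat -0.001425627850139298 Fd 0.16045047129167192
```

apply_moves(xyz=[[0.0015,0,0],[0.003,0,0],[0.0045,0,0],[0.006,0,0],[0.0075,0,0],[0.009,0,0],[0.0105,0,0],[0.012,0,0]], rot=[[0,0,0],[0,0,0],[0,0,0],[0,0,0],[0,0,0],[0,0,0],[0,0,0],[0,0,0]], claw=[0,0,0,0,0,0,0,0])

```text
time_s: 7.12
tcp_pos: [0.5137, -0.0619, 0.0454]
ee_rot: [0.0, 0.613, 0.79, 0.0]
force: [0.9, -3.6, 1.0]
gripper_width: 0.0003
grip_force: 1.8
```

```bash
python3 m3.py
```

```text
along to bracket hole -0.11824597863920436 implied face->remaining (mm) -0.754021360795637 lat -0.0013975020536036303 Fd -3.674608994577378
```

Still only sliding friction, so no contact yet. I'll continue in small steps.

apply_moves(xyz=[[0.0012,0,0],[0.0024,0,0],[0.0036,0,0],[0.0048,0,0],[0.006,0,0],[0.0072,0,0],[0.0084,0,0],[0.0096,0,0]], rot=[[0,0,0],[0,0,0],[0,0,0],[0,0,0],[0,0,0],[0,0,0],[0,0,0],[0,0,0]], claw=[0,0,0,0,0,0,0,0])

```text
time_s: 7.78
tcp_pos: [0.5133, -0.0613, 0.0455]
ee_rot: [0.001, 0.613, 0.79, -0.001]
force: [1.6, -22.9, -2.5]
gripper_width: 0.0001
grip_force: 11.5
```

```bash
python3 m3.py
```

```text
along to bracket hole -0.117573801602866 implied face->remaining (mm) -1.4261983971339958 lat -0.0015402529741973398 Fd -22.622114793065272
```

Contact at about 23 N, so the block is home. I'll back off, rise, and head for the pin.

apply_moves(xyz=[[-0.01,0,0],[-0.04,0,0],[-0.07,0,0],[-0.07,0,-0.1],[-0.07,0,-0.25],[-0.07,0,-0.4],[-0.07,0,-0.5],[-0.07,0,-0.5]], rot=[[0,0,0],[0,0,0],[0,0,0],[0,0,0],[0,0,0],[0,0,0],[0,0,0],[0,0,0]], claw=[0,0,0,0,0,0,0,0])

```text
time_s: 8.45
tcp_pos: [0.5192, -0.0772, 0.1757]
ee_rot: [0.004, 0.613, 0.79, 0.002]
force: [1.0, 0.1, -0.3]
gripper_width: 0.0002
grip_force: 0.0
```

```bash
python3 -c "
from h import *
go(.4705,.306,.17,104.3)"
```

```text
t 8.45 p [ 0.5192 -0.0772  0.1757] head 104.34 F [ 1.   0.1 -0.3] w 0.0002 g 0.0
xyz [1.533 0.191 0.019] rot [0.0047 0.0022 0.0005]
```

apply_moves(xyz=[[0.8,0.1,0],[0.8,0.1,0],[0.8,0.1,0],[0.8,0.1,0],[0.8,0.1,0],[0.8,0.1,0],[0.8,0.1,0],[0.8,0.1,0]], rot=[[0,0,0],[0,0,0],[0,0,0],[0,0,0],[0,0,0],[0,0,0],[0,0,0],[0,0,0]], claw=[60,60,60,60,60,60,60,60])

```text
time_s: 9.12
tcp_pos: [0.492, 0.123, 0.1699]
ee_rot: [-0.0, 0.613, 0.79, -0.0]
force: [-0.2, -0.2, 1.4]
gripper_width: 0.0602
grip_force: 0.0
```

apply_moves(xyz=[[0.733,0.09,0],[0.733,0.09,0],[0.733,0.09,0],[0.733,0.09,0],[0.733,0.09,0],[0.733,0.09,0],[0.733,0.09,0],[0.733,0.09,0]], rot=[[0,0,0],[0,0,0],[0,0,0],[0,0,0],[0,0,0],[0,0,0],[0,0,0],[0,0,0]], claw=[60,60,60,60,60,60,60,60])

```text
time_s: 9.78
tcp_pos: [0.469, 0.305, 0.17]
ee_rot: [-0.0, 0.614, 0.789, -0.0]
force: [-0.2, 0.2, -0.4]
gripper_width: 0.0603
grip_force: 0.0
```

```bash
python3 - <<'E'
from h import *
go(.4705,.306,.078,104.3)
T=snap('top'); S=snap('side')
# bracket hole: brightness-contrast blob inside blue
for n,s,g in(('top',T,(.4858,.053)),('side',S,(.4858,.053))):
    u,v=proj(s,[[g[0],g[1],.062]])[0]; x,y=int(u)-9,int(v)-9
    c=s['frame'][y:y+19,x:x+19]; hs=cv2.cvtColor(c,cv2.COLOR_BGR2HSV)
    print(n,u.round(1),v.round(1)); print(c[3:16,3:16,0])
    big=cv2.resize(s['frame'][int(v)-20:int(v)+20,int(u)-25:int(u)+25],None,fx=7,fy=7,interpolation=cv2.INTER_CUBIC); globals()[n]=big
    print('origin',int(u)-25,int(v)-20)
cv2.imwrite('pics/hole.png',np.hstack([top,side]))
E
```

```text
t 9.78 p [0.469 0.305 0.17 ] head 104.26 F [-0.2  0.2 -0.4] w 0.0603 g 0.0
xyz [0.002 0.007 0.368] rot [-0.0004  0.0002 -0.0005]
top 302.0 239.3
[[114 118 120 120 123 124 124 125 125 125 137 162 185]
 [125 125 125 125 126 125 125 124 124 125 128 151 180]
 [125 125 126 127 126 124 123 124 123 124 126 146 179]
 [126 126 126 123 117 114 115 119 123 124 125 149 180]
 [126 127 122 116 103  97 102 110 118 124 129 142 166]
 [128 125 121 110  95 102 115 113 114 122 125 125 132]
 [126 126 123 106  90 108 123 117 112 120 124 123 132]
 [127 125 122 108  88  81  90  99 114 122 124 127 146]
 [126 126 125 119 106  93  92 107 119 124 124 127 148]
 [127 125 126 125 122 117 118 120 123 125 125 127 147]
 [127 126 124 126 125 124 126 124 124 123 125 129 154]
 [126 126 124 126 125 125 124 123 122 122 123 128 152]
 [126 124 123 124 123 123 120 115 111 112 118 122 137]]
origin 277 219
side 270.0 198.9
[[113 151 145 141 144 144 145 154 144 137 119 108  91]
 [117 146 149 149 142 148 148 146 152 150 151 121 103]
 [156 153 149 144 142 146 149 148 146 148 149 150 134]
 [146 147 145 143 150 149 153 151 146 150 151 147 152]
 [152 151 148 148 155 155 154 145 151 155 153 151 145]
 [150 149 149 148 160 146 137 140 131 143 152 153 148]
 [150 151 150 148 139 106  86  81  83  92 133 152 149]
 [147 146 146 147 103  57  56  60  59  56 118 147 146]
 [149 148 146 147 109  63  69  74  69  80 132 154 152]
 [147 149 149 151 142 122 116 112 119 140 164 151 144]
 [143 154 146 150 153 148 154 153 157 150 139 116  83]
 [113 142 148 147 147 150 158 147 140 121  83  47  33]
 [ 60  91 127 149 153 154 145 114  79  64  88  80  54]]
origin 244 178
```

View pics/hole.png

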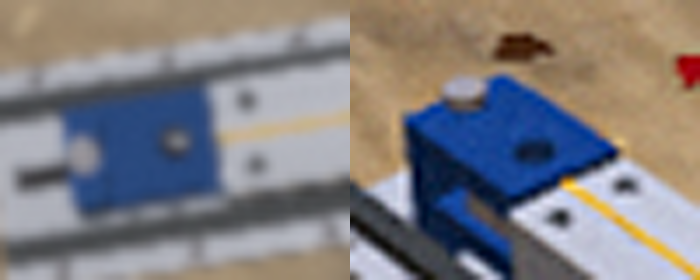

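The top crop has the bracket hole at about (177,141), and the side crop has it at about (535,152). The block is butted against the ears with no gap. I'll descend to the pin and compute the hole from both views.

apply_moves(xyz=[[0.003,0.007,0.1],[0.003,0.007,0.2],[0.003,0.007,0.3],[0.003,0.007,0.368],[0.003,0.007,0.368],[0.003,0.007,0.368],[0.003,0.007,0.368],[0.003,0.007,0.368]], rot=[[0,0,0],[0,0,0],[0,0,0],[0,0,0],[0,0,0],[0,0,0],[0,0,0],[0,0,0]], claw=[60,60,60,60,60,60,60,60])

```text
time_s: 10.55
tcp_pos: [0.4707, 0.3077, 0.0799]
ee_rot: [0.0, 0.613, 0.79, 0.001]
force: [0.3, -0.1, 0.5]
gripper_width: 0.0602
grip_force: 0.0
```

apply_moves(xyz=[[0,0,0],[0,0,0],[0,0,0],[0,0,0],[0,0,0],[0,0,0],[0,0,0],[0,0,0]], rot=[[0,0,0],[0,0,0],[0,0,0],[0,0,0],[0,0,0],[0,0,0],[0,0,0],[0,0,0]], claw=[40,30,20,10,10,10,10,10], newtons=30)

```text
time_s: 11.22
tcp_pos: [0.4701, 0.3078, 0.0787]
ee_rot: [0.0, 0.613, 0.79, 0.0]
force: [-1.0, -0.1, 5.4]
gripper_width: 0.016
grip_force: 29.4
```

```bash
python3 - <<'E'
from h import *
T=snap('top'); S=snap('side')
print(onz(T,[(301.3,239.2)],.062),onz(S,[(270.,199.4)],.062))
go(.4705,.306,.078,104.3)
E
```

```text
[[0.48601146 0.05526123 0.062     ]] [[0.48506014 0.05091196 0.062     ]]
t 11.32 p [0.4701 0.3078 0.0787] head 104.35 F [-1.1 -0.9  6.1] w 0.0159 g 29.4
xyz [-0.007 -0.     0.003] rot [ 0.0003 -0.0001  0.0005]
```

apply_moves(xyz=[[0,0,0],[0,0,0],[0,0,-0.05],[0,0,-0.1],[0,0,-0.2],[0,0,-0.3],[0,0,-0.34],[0,0,-0.34]], rot=[[0,0,0],[0,0,0],[0,0,0],[0,0,0],[0,0,0],[0,0,0],[0,0,0],[0,0,0]], claw=[10,10,10,10,10,10,10,10], newtons=60)

```text
time_s: 11.98
tcp_pos: [0.4708, 0.3082, 0.1665]
ee_rot: [0.001, 0.613, 0.79, 0.002]
force: [0.5, 0.5, -1.0]
gripper_width: 0.0157
grip_force: 58.5
```

```bash
python3 - <<'E'
from h import *
go(.4855,.0544,.15,104.3)
E
```

```text
t 11.98 p [0.4708 0.3082 0.1665] head 104.34 F [ 0.5  0.5 -1. ] w 0.0157 g 58.5
xyz [-0.998 -0.195  0.064] rot [ 0.0031 -0.0009  0.0005]
```

apply_moves(xyz=[[-0.15,-0.03,0],[-0.3,-0.06,0],[-0.45,-0.09,0],[-0.6,-0.12,0],[-0.75,-0.15,0],[-0.88,-0.175,0],[-0.96,-0.19,0],[-1.0,-0.195,0]], rot=[[0,0,0],[0,0,0],[0,0,0],[0,0,0],[0,0,0],[0,0,0],[0,0,0],[0,0,0]], claw=[10,10,10,10,10,10,10,10])

```text
time_s: 12.65
tcp_pos: [0.4842, 0.0511, 0.1624]
ee_rot: [-0.001, 0.614, 0.789, -0.001]
force: [0.5, 0.3, -1.1]
gripper_width: 0.0156
grip_force: 58.6
```

apply_moves(xyz=[[0,0,0.01],[0,0,0.03],[0,0,0.05],[0,0,0.06],[0,0,0.06],[0,0,0.06],[0,0,0.06],[0,0,0.06]], rot=[[0,0,0],[0,0,0],[0,0,0],[0,0,0],[0,0,0],[0,0,0],[0,0,0],[0,0,0]], claw=[10,10,10,10,10,10,10,10])

```text
time_s: 13.32
tcp_pos: [0.4847, 0.0537, 0.1485]
ee_rot: [0.0, 0.613, 0.79, 0.0]
force: [-0.1, -0.3, -0.4]
gripper_width: 0.0154
grip_force: 58.6
```

```bash
python3 - <<'E'
from h import *
go(.4855,.0544,.15,104.3)
S=snap('side'); s=ctrl.sense(); p=np.array(s['tcp_pos'])
# predicted tip & hole pixels, ideal
print('tip pred',proj(S,[[p[0],p[1],p[2]-.0727],[p[0],p[1],p[2]-.0287]]).round(1))
cv2.imwrite('pics/ins.png',cv2.resize(S['frame'][150:225,230:330],None,fx=8,fy=8,interpolation=cv2.INTER_CUBIC))
E
```

```text
t 13.32 p [0.4847 0.0537 0.1485] head 104.37 F [-0.1 -0.3 -0.4] w 0.0154 g 58.6
xyz [ 0.002  0.004 -0.006] rot [0.0002 0.     0.0007]
tip pred [[269.  194.1]
 [267.6 178.3]]
```

View pics/ins.png

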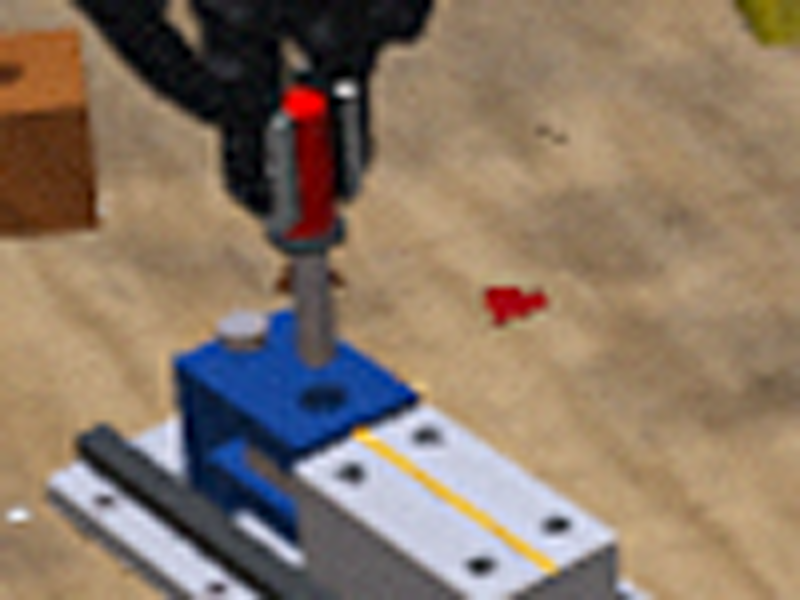

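In the crop the pin tip is at (319,362) and the hole at (325,398), so after allowing for height the pin is about 1 mm off. I'll correct that and descend gently.

apply_moves(xyz=[[0.002,0.0045,0.015],[0.002,0.0045,0.03],[0.002,0.0045,0.04],[0.002,0.0045,0.046],[0.002,0.0045,0.052],[0.002,0.0045,0.058],[0.002,0.0045,0.064],[0.002,0.0045,0.07]], rot=[[0,0,0],[0,0,0],[0,0,0],[0,0,0],[0,0,0],[0,0,0],[0,0,0],[0,0,0]], claw=[10,10,10,10,10,10,10,10])

```text
time_s: 14.03
tcp_pos: [0.4856, 0.0542, 0.1307]
ee_rot: [0.0, 0.613, 0.79, 0.0]
force: [0.5, 1.7, -1.0]
gripper_width: 0.0156
grip_force: 58.6
```

```bash
python3 -c "
from h import *
go(.4855,.0544,.0907,104.3)"
```

```text
t 14.03 p [0.4856 0.0542 0.1307] head 104.34 F [ 0.5  1.7 -1. ] w 0.0156 g 58.6
xyz [ 0.001 -0.     0.16 ] rot [ 0.0001 -0.      0.0005]
```

apply_moves(xyz=[[0,0,0.008],[0,0,0.016],[0,0,0.024],[0,0,0.032],[0,0,0.038],[0,0,0.044],[0,0,0.05],[0,0,0.056]], rot=[[0,0,0],[0,0,0],[0,0,0],[0,0,0],[0,0,0],[0,0,0],[0,0,0],[0,0,0]], claw=[10,10,10,10,10,10,10,10])

```text
time_s: 14.7
tcp_pos: [0.4856, 0.0542, 0.1167]
ee_rot: [0.0, 0.613, 0.79, 0.0]
force: [-0.4, 2.6, 0.9]
gripper_width: 0.0158
grip_force: 58.7
```

apply_moves(xyz=[[0.001,0,0.008],[0.002,0,0.018],[0.002,0,0.028],[0.002,0,0.036],[0.002,0,0.044],[0.002,0,0.052],[0.002,0,0.06],[0.002,0,0.068]], rot=[[0,0,0],[0,0,0],[0,0,0],[0,0,0],[0,0,0],[0,0,0],[0,0,0],[0,0,0]], claw=[10,10,10,10,10,10,10,10])

```text
time_s: 15.37
tcp_pos: [0.4854, 0.0546, 0.0995]
ee_rot: [-0.0, 0.613, 0.79, -0.0]
force: [0.7, 0.4, -0.3]
gripper_width: 0.0157
grip_force: 58.6
```

apply_moves(xyz=[[0,0,0.006],[0,0,0.012],[0,0,0.018],[0,0,0.023],[0,0,0.027],[0,0,0.03],[0,0,0.033],[0,0,0.035]], rot=[[0,0,0],[0,0,0],[0,0,0],[0,0,0],[0,0,0],[0,0,0],[0,0,0],[0,0,0]], claw=[10,10,10,10,10,10,10,10])

```text
time_s: 16.03
tcp_pos: [0.4855, 0.0547, 0.091]
ee_rot: [0.0, 0.613, 0.79, -0.0]
force: [-0.1, 0.7, -1.0]
gripper_width: 0.0156
grip_force: 58.6
```

apply_moves(xyz=[[0,0,0.001],[0,0,0.002],[0,0,0.003],[0,0,0.004],[0,0,0.005],[0,0,0.006],[0,0,0.007],[0,0,0.008]], rot=[[0,0,0],[0,0,0],[0,0,0],[0,0,0],[0,0,0],[0,0,0],[0,0,0],[0,0,0]], claw=[10,10,10,10,10,10,10,10])

```text
time_s: 16.7
tcp_pos: [0.4856, 0.0547, 0.0906]
ee_rot: [0.0, 0.613, 0.79, 0.0]
force: [-13.1, -1.1, 26.2]
gripper_width: 0.0155
grip_force: 61.7
```

The collar seats at the expected height (TCP 0.0906). I'll relax the load, release, and rise.

apply_moves(xyz=[[0,0,-0.003],[0,0,-0.006],[0,0,-0.006],[0,0,-0.006],[0,0,-0.006],[0,0,-0.006],[0,0,-0.006],[0,0,-0.006]], rot=[[0,0,0],[0,0,0],[0,0,0],[0,0,0],[0,0,0],[0,0,0],[0,0,0],[0,0,0]], claw=[10,10,30,50,60,60,60,60])

```text
time_s: 17.37
tcp_pos: [0.4855, 0.0547, 0.0905]
ee_rot: [-0.0, 0.613, 0.79, -0.0]
force: [0.4, -0.9, -0.3]
gripper_width: 0.0599
grip_force: 0.0
```

apply_moves(xyz=[[0,0,-0.05],[0,0,-0.1],[0,0,-0.2],[0,0,-0.3],[0,0,-0.4],[0,0,-0.5],[0,0,-0.6],[0,0,-0.6]], rot=[[0,0,0],[0,0,0],[0,0,0],[0,0,0],[0,0,0],[0,0,0],[0,0,0],[0,0,0]], claw=[60,60,60,60,60,60,60,60])

```text
time_s: 18.03
tcp_pos: [0.4868, 0.0547, 0.2452]
ee_rot: [0.003, 0.613, 0.79, 0.002]
force: [1.5, -0.2, 0.6]
gripper_width: 0.06
grip_force: 0.0
```

```bash
python3 - <<'E'
from h import *
go(.4855,.0544,.15,104.3)
S=snap('side'); print(proj(S,[[.4855,.0545,.106],[.4855,.0545,.062]]).round(1))
cv2.imwrite('pics/fin.png',cv2.resize(S['frame'][140:240,200:330],None,fx=6,fy=6,interpolation=cv2.INTER_CUBIC))
E
```

```text
t 18.03 p [0.4868 0.0547 0.2452] head 104.35 F [ 1.5 -0.2  0.6] w 0.06 g 0.0
xyz [ 0.001 -0.008  0.381] rot [0.0044 0.0009 0.0005]
[[268.2 183. ]
 [269.6 198.6]]
```

View pics/fin.png

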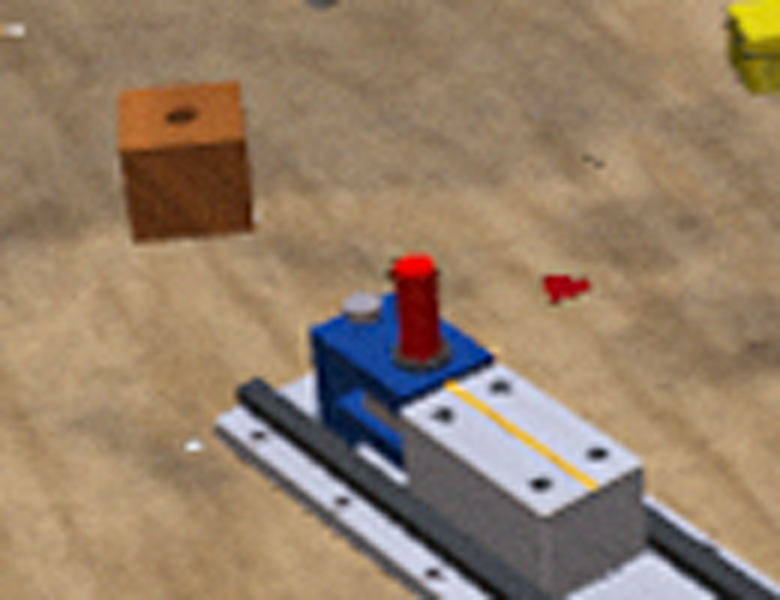

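The collar sits flat on the upper ear (about (423,355) in the crop), the pin is upright, the block is butted against the ears and the gripper is clear.

```bash
python3 -c "
from bench import ctrl
print(ctrl.close_job())"
```

```text
the job is handed in; nothing more can be done
None
```

The block is butted against the bracket ears (about 23 N at contact), the pin is pushed home with its collar on the upper ear, the gripper has let go, and the job was handed in at about 18 s.

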